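Lock the shaker's nested lids on, then lift the dust cap alone

TASK

Fit the lid of the counter's thumb-powder shaker: carry the black sifter lid, with its orange dust cap still sitting on it, onto the shaker's open neck, push it fully down and turn it clockwise until it stops against the lugs and is locked. Then lift the dust cap alone, leaving the sifter lid locked and untouched on the can, and finish with the cap still held level in the gripper, in the air about ten centimetres above where it sat. Leave the other things on the counter alone.

Things in the scene. Friction and masses are not known exactly. Their poses are not given: they have to be found in the camera images.
- shaker_mouth (a point): Centre of the rim of the shaker's open white neck, 120 mm above the counter; z up. The neck is 44 mm across (40 at the rim, tapering over 3 mm) and 24 mm high. Four red bayonet lugs stand on it along this frame's +x, +y, -x, -y, 12 mm wide, out to 26.5 mm from the axis, 7 to 12 mm below the rim; a stop hangs at the clockwise end (from above) of each.
- shaker: The shaker: an upright aluminium can with a blue band, 56 mm across, its shoulder 96 mm above the counter, on a round steel plate 92 mm across bolted to the counter; it cannot move. Origin on the can's axis at the counter, axes as the rim's.
- lid_mid (a point): Centre of the black sifter lid (inner lid), half-way up its 25 mm; z up. It stands open side down, dust cap on top. Four upright flats, 62 mm across, 33 mm wide, face its +x, +y, -x, -y (red tick above each; ribbed corners between, 67 mm across): grip two opposite ones. A lug inside each flat, 10 mm wide, reaches in to 24 mm from the axis, 4 mm above the lower edge. Fully down, this point is 9.5 mm below the rim.
- sifter_lid: The same lid, 70 g; origin 12.5 mm below its centre. It slips over the neck, 2 mm to spare all round, when its flats stand 41 degrees (13 either way will do) anticlockwise from above of the neck's lugs. Once down it turns freely 41 degrees clockwise to a solid stop, flats in line with the neck's lugs: locked, with 2 mm play up and down. All repeats every quarter turn.
- cap_mid (a point): Centre of the orange dust cap (outer lid), half-way up its 30 mm; z up. Round, 48 mm across, flat top, open below. It rests on the sifter lid's top face (which shows 7 mm wide round it), loosely over the raised steel sifter disc, 40 mm across and 7.5 mm high; its centre is then 27.5 mm above the lid's centre. Only its weight holds it.
- dust_cap: The same cap, 35 g; origin at the centre of its open lower edge, 15 mm below its centre.
- thumb_slug: Pink urethane thumb slug, an upright cylinder 33 mm across and 66 mm high; origin at its foot. Leave it.
- ball_plug: Translucent blue resin ball plug, an upright cylinder 32 mm across and 48 mm high; origin at its foot. Leave it.
- finger_grip: Black hard rubber finger grip, an upright tube 27 mm across and 38 mm high; origin at its foot. Leave it.
- span_caliper: Silver steel span caliper lying flat, 200 mm long along its x, 60 mm wide, 18 mm high; origin at its middle, underneath. Leave it.
Mind the look-alikes: they are no part of the job. Of the things shaped like the sifter_lid, the black one is meant.

How it is judged:
By the outcome, as a careful person would: the job done as asked, in the order asked, and still so for the second after the job is handed in, while the arm keeps its last pose, push and grip.
It also fails if it takes over 61 s, if anything falls off the work surface, if the arm or the gripper's body presses on something with over 40 N, if the wrist force passes 120 N, or if a joint passes its speed limit or range.

ROBOT

A 6-joint arm with a two-finger parallel gripper is mounted at the origin on the work surface. World frame = base frame: x ahead of the robot, y to its left, z up, the work surface at z = 0. Lengths are in m, angles in rad, forces in N, time in s.
With the tool pointing down it reaches from about 0.275 to 0.85 m from the base axis. Payload 19 kg.
Tool frame: the origin (TCP) lies at the very end of the fingers, on their centre line; the grasp point (between the pads) lies 19 mm behind it; z points along the fingers, y is the line along which they close (so a half turn about z gives the same grasp; the last joint's range is limited). The gripper opens to 85 mm and grips with 20 to 120 N. Pads are 22 mm wide; open, the fingers measure 114 mm over their backs; the gripper's body (76 mm by 85 mm) begins 54 mm behind the grasp point. The pads swing forward as they close: fully open they stand 13 mm farther back than shut.
Start: joints at [1.207, 0.15, 1.437, -0, 1.554, -0.134], TCP at [0.131, 0.56, 0.231] pointing down, gripper open.
Joint ranges: [-2.8, 2.8], [-0.68, 2.1], [0.12, 2.68], [-1.39, 4.53], [0.16, 2.79], [-2.81, 2.81]. Speed limits (rad/s): [1.89, 1.89, 2.22, 3.01, 3.01, 3.01].

INTERFACE

Orientations are given as a unit quaternion [x, y, z, w].
In Python, from station import robot gives the robot as it stands.
- The arm moves only by the tool apply_moves, never from a script. Its argument "moves" is a list of rows, each an object with "offset": the shift along the tool's x, y, z in units of 250 mm (1.0 is 250 mm), a list of three; "delta_rot": the turn, a rotation vector about the tool's x, y, z in units of 120 degrees (1.0 is 120 degrees), a list of three; "hand": the gripper's target within -1 to 1 (fully open at 1, half-way at 0, shut at -1). A call has 1 to 8 rows; each row is the pose to reach, as a shift and turn from the pose commanded when the call began, along the tool's axes at that moment; what a row does not reach only later rows make up. A row lasts 1/10 s, in which the tool goes at most 50 mm and 8.59 degrees, less where a joint would pass 70% of its speed; a pose out of reach is approached as far as the arm can. A call with a number of a shift or a turn outside -1 to 1 is refused whole. A call with a gripper value outside its range is refused whole. The fingers move at their own pace and stop on an object; the grip force is fixed at half the most. Time passes only in rows, so rows that repeat a pose let the fingers close. It gives the time, the measured TCP pose, the force, the opening and the grip force at its end, in the units of the state.
- robot.get_state(): the state, without advancing time (a new reading comes with each control period).
- robot.grab_frame(name): name is "scene" or "side" or "wrist"; returns the picture (480x640x3 uint8, red, green, blue); there is no depth.
- robot.get_calibration(name): a dict with "K" (3x3 intrinsics, pixels), "R" (3x3) and "t" (3): a world point X has camera coordinates R X + t; the wrist camera has in their place "hand_eye" (4x4, takes a point from camera to tool coordinates, whose origin is the TCP and whose axes are the flange's). Camera axes: x right, y down, z forward; pixel columns grow to the right and rows downward; lengths in m; the calibration is good to about 2 mm. A picture is of the moment at which its call begins: read the wrist's pose just before it. get_calibration takes no time and is no camera call.
- robot.job_done(): hands the job in; it is judged then, once.
The state is a dict: "t": time; "qpos": joint angles; "dq": joint speeds; "effort": joint torques, N m; "position": TCP position; "tcp_rot": TCP orientation; "ft_force": force on the tool from outside, world axes, zero at the start; "ft_torque": the same for the moment, N m; "gripper_width": opening from 0.0 (shut) to 1.0 (fully open); "grip_force": force on a finger pad.
Only numpy, scipy, OpenCV 4.12 (cv2) and the standard library are available. Lean on these libraries where they do the work, as an engineer would, in place of code of your own. Each camera call takes 0.05 s, during which the arm holds its last target. There are 200 camera calls.

## Working session

There is one attempt and no reset: what is moved stays moved. The work goes in short steps, Python scripts to look and compute and a tool call to move; the robot and the scene stay as the last step left them, time stands still between calls to the robot, and variables do not carry over. Pictures are saved under pics/ and viewed, at most 13 in all, crops included, and the job is handed in when it is done.

Besides the shell and the picture viewer there is one more tool, called after "Call:" as name([rows], argument=value, ...), one row to a line, values as JSON. apply_moves: Moves the arm, as the interface text tells. Shifts and turns lie within -1 to 1; 1 stands for 250 mm of shift or 120 degrees of turn. Its arguments: {"type":"object","properties":{"moves":{"type":"array"}},"required":["moves"]}

```bash
mkdir -p pics; ls
python3 - <<'E'
from station import robot
import cv2,numpy as np,json
np.set_printoptions(precision=4,suppress=True)
s=robot.get_state();print(s)
for n in("scene","side","wrist"):
    c=robot.get_calibration(n);print(n,c)
    im=robot.grab_frame(n);cv2.imwrite(f"pics/{n}0.png",im[:,:,::-1])
E
```

```text
pics
{'t': 0.0, 'qpos': array([ 1.207 ,  0.151 ,  1.438 , -0.    ,  1.5538, -0.134 ]), 'dq': array([ 0.0005,  0.0003,  0.0024,  0.0003, -0.0005,  0.0001]), 'effort': array([  0.0008, -71.3062, -57.0875,  -0.0001,   0.009 ,  -0.0001]), 'position': array([0.1309, 0.5597, 0.2307]), 'tcp_rot': array([ 0.1147,  0.9934, -0.0006, -0.0001]), 'ft_force': array([ 0.0494, -0.7252,  1.3123]), 'ft_torque': array([-0.014 , -0.0138,  0.0178]), 'grip_force': 0.0, 'gripper_width': 0.9995057257333845}
scene {'K': array([[433.9345,   0.    , 318.0972],
       [  0.    , 433.9345, 237.7245],
       [  0.    ,   0.    ,   1.    ]]), 'R': array([[ 0.5923,  0.8057,  0.0009],
       [ 0.5686, -0.4173, -0.7089],
       [-0.5708,  0.4204, -0.7053]]), 't': array([-0.407 , -0.2489,  1.1608])}
side {'K': array([[443.4791,   0.    , 316.4256],
       [  0.    , 443.4791, 232.4705],
       [  0.    ,   0.    ,   1.    ]]), 'R': array([[ 0.8211, -0.5708, -0.0091],
       [-0.3447, -0.483 , -0.805 ],
       [ 0.455 ,  0.6641, -0.5933]]), 't': array([-0.4385,  0.3119,  0.7109])}
wrist {'K': array([[332.8693,   0.    , 323.4399],
       [  0.    , 332.8693, 237.5328],
       [  0.    ,   0.    ,   1.    ]]), 'hand_eye': array([[-0.0017, -0.9582, -0.2862,  0.0725],
       [ 1.    , -0.002 ,  0.0006,  0.0001],
       [-0.0012, -0.2862,  0.9582, -0.1428],
       [ 0.    ,  0.    ,  0.    ,  1.    ]])}
```

View pics/scene0.png

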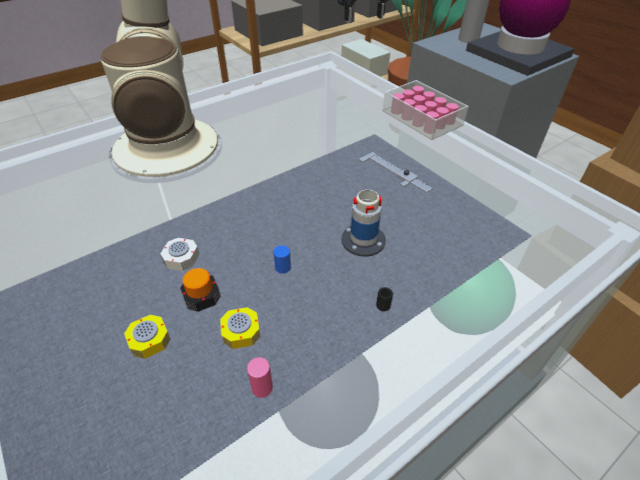

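View pics/side0.png

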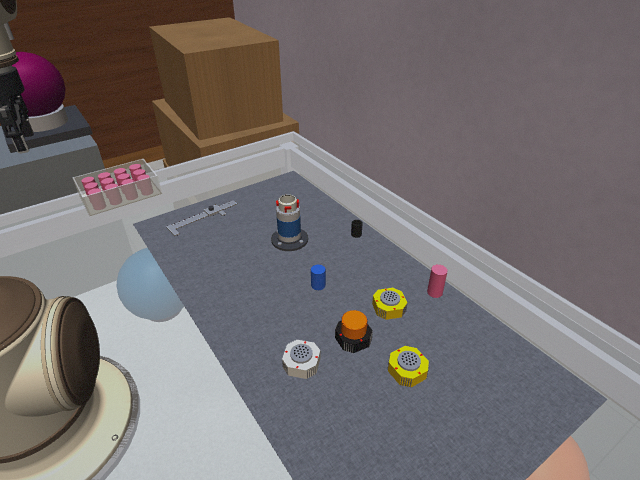

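Candidates in scene view: black lid with orange cap (200,288), white lid (180,252), yellow lids (147,335) and (240,327). The black one with the orange cap is meant. The shaker is at (366,215), with red lugs around (368,203).

```bash
cat > h.py <<'E'
from station import robot
import cv2,numpy as np
from scipy.spatial.transform import Rotation as Ro
np.set_printoptions(precision=4,suppress=True)
def cam(n,s=None):
    c=robot.get_calibration(n)
    if n!="wrist": return c["K"],c["R"],c["t"]
    T=np.eye(4);T[:3,:3]=Ro.from_quat(s["tcp_rot"]).as_matrix();T[:3,3]=s["position"]
    C=np.linalg.inv(T@c["hand_eye"]);return c["K"],C[:3,:3],C[:3,3]
def ray(c,uv):
    K,R,t=c;return -R.T@t,R.T@np.linalg.solve(K,[*uv,1])
def onz(c,uv,z):
    o,d=ray(c,uv);return o+d*(z-o[2])/d[2]
def proj(c,X):
    K,R,t=c;p=K@(R@np.asarray(X)+t);return p[:2]/p[2]
def tri(c1,u1,c2,u2):
    P=[c[0]@np.c_[c[1],c[2]] for c in(c1,c2)]
    X=cv2.triangulatePoints(P[0],P[1],np.float64(u1),np.float64(u2))[:,0];return X[:3]/X[3]
def blobs(im,lo,hi,mina=30):
    h=cv2.cvtColor(im,cv2.COLOR_RGB2HSV);m=cv2.inRange(h,lo,hi)
    n,l,st,ce=cv2.connectedComponentsWithStats(m)
    return m,[(st[i,4],ce[i],st[i,:4]) for i in range(1,n) if st[i,4]>=mina]
OR=((6,180,120),(16,255,255));RED=((0,170,120),(5,255,255));BL=((100,150,40),(118,255,160))
E
python3 - <<'E'
from h import *
for n in("scene","side"):
    im=cv2.imread(f"pics/{n}0.png")[:,:,::-1].copy()
    for k,r in(("or",OR),("red",RED),("bl",BL)):
        print(n,k,[(a,c.round(1),b) for a,c,b in blobs(im,*r,8)[1]])
    x,y=(200,287) if n=="scene" else (354,330)
    a=im[y-35:y+35,x-45:x+45]; x,y=(366,215) if n=="scene" else(289,220)
    b=im[y-35:y+35,x-45:x+45]
    o=cv2.resize(np.hstack([a,b]),None,fx=4.4,fy=4.4); 
    globals().setdefault("O",[]).append(o)
cv2.imwrite("pics/crop.png",cv2.resize(np.vstack(O),(760,590))[:,:,::-1])
E
```

```text
scene or [(np.int32(238), array([196.8, 289.5]), array([183, 273,  27,  25], dtype=int32))]
scene red [(np.int32(16), array([354.9, 200.8]), array([354, 198,   3,   6], dtype=int32)), (np.int32(21), array([369.6, 207.6]), array([366, 206,   8,   5], dtype=int32))]
scene bl [(np.int32(383), array([364. , 230.3]), array([351, 219,  28,  21], dtype=int32)), (np.int32(222), array([282.1, 263.8]), array([274, 255,  16,  18], dtype=int32))]
side or [(np.int32(287), array([354.5, 329.2]), array([342, 312,  25,  28], dtype=int32)), (np.int32(12), array([355.8, 320.8]), array([354, 318,   6,   6], dtype=int32))]
side red [(np.int32(8), array([276.8, 201.9]), array([276, 200,   3,   4], dtype=int32))]
side bl [(np.int32(305), array([288.4, 227.9]), array([277, 218,  24,  19], dtype=int32)), (np.int32(220), array([317.5, 280.7]), array([311, 271,  14,  19], dtype=int32))]
```

View pics/crop.png

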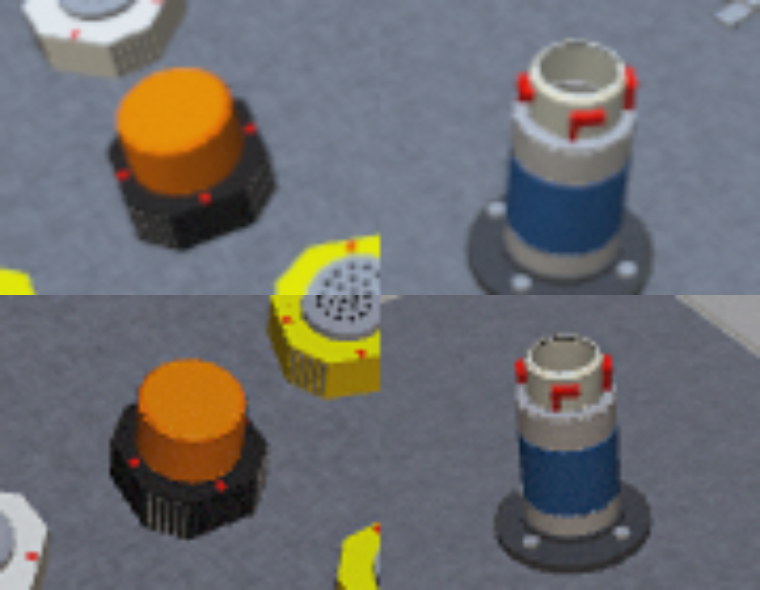

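Crop confirms it: black octagonal lid with orange cap, ticks at crop (250,128),(205,198),(122,175); shaker neck with red lugs top right.

Run:
```python
from h import *
S,D=cam("scene"),cam("side")
c=tri(S,(197.6,283),D,(354.5,325));print("cap",c, "planes",onz(S,(197.6,283),.04),onz(D,(354.5,325),.04))
m=tri(S,(367.9,195.7),D,(288.1,199.2));print("mouth",m,onz(S,(367.9,195.7),.12),onz(D,(288.1,199.2),.12))
def un(v,side): # crop->px
    x,y=v; y2=y-295*side; k=4.2
    r=x>=380; ox,oy=[((155,252),(321,180)),((309,295),(244,185))][side][r]
    return ox+(x-380*r)/4.222,oy+y2/4.214
for v,s in(((250,128),0),((205,198),0),((122,175),0),((134,463),1),((221,486),1)):
    p=onz((S,D)[s],un(v,s),.025)
    d=p[:2]-onz((S,D)[s],[(197.6,283),(354.5,325)][s],.04)[:2];print("tick",p,np.hypot(*d),np.degrees(np.arctan2(d[1],d[0]))%90)
# lugs nearest
for v,s in(((590,118),0),((524,88),0),((629,88),0),((566,392),1),((520,371),1),((607,371),1)):
    p=onz((S,D)[s],un(v,s),.1105)
    d=p[:2]-onz((S,D)[s],[(367.9,195.7),(288.1,199.2)][s],.12)[:2];print("lug",p,np.hypot(*d),np.degrees(np.arctan2(d[1],d[0]))%90)
for n,u,v in(("pink",(261,378),(437,281)),("yellowR",(240,327),(390,303)),("white",(180,252),(301,358)),("blue",(282,260),(318,278)),("yL",(147,335),(409,365))): print(n,tri(S,u,D,v))
st=robot.get_state();R=Ro.from_quat(st["tcp_rot"]);print(R.as_matrix())
```

```text
cap [ 0.5201 -0.1451  0.037 ] planes [ 0.5226 -0.1455  0.04  ] [ 0.5184 -0.1474  0.04  ]
mouth [0.5869 0.1903 0.119 ] [0.5871 0.1903 0.12  ] [0.5858 0.1878 0.12  ]
tick [ 0.5262 -0.1175  0.025 ] 0.028292888404840216 82.66955979607948
tick [ 0.5492 -0.1498  0.025 ] 0.026982668274727204 80.8439695971257
tick [ 0.5174 -0.1728  0.025 ] 0.027746631087328125 79.12690845530719
tick [ 0.4913 -0.1413  0.025 ] 0.027775025109425682 77.41429553148612
tick [ 0.5144 -0.1734  0.025 ] 0.02634263583079697 81.23698037621861
lug [0.6093 0.1791 0.1105] 0.024822938200605122 63.15556920832462
lug [0.5761 0.1688 0.1105] 0.02417954824152576 62.96675177927905
lug [0.6041 0.2069 0.1105] 0.023740709693993226 44.33119357834892
lug [0.5733 0.1687 0.1105] 0.02286948145098972 56.76220635196624
lug [0.5638 0.2016 0.1105] 0.025973837202002973 58.03533407091908
lug [0.6029 0.1735 0.1105] 0.022308324417568935 50.116421196230924
pink [ 0.7411 -0.1466  0.0314]
yellowR [ 0.6309 -0.1242  0.0129]
white [ 0.4065 -0.1346  0.0137]
blue [0.5493 0.015  0.0205]
yL [ 0.5537 -0.2577  0.0146]
[[-0.9737  0.2278 -0.0004]
 [ 0.2278  0.9737 -0.0009]
 [ 0.0001 -0.0009 -1.    ]]
```

```bash
ls -la .; nproc
```

```text
total 16
drwxr-xr-x  3 agent agent 4096 Nov 30 23:41 .
drwxr-xr-x 23 root  root  4096 Nov 30 23:40 ..
-rw-r--r--  1 agent agent 1071 Nov 30 23:41 h.py
drwxr-xr-x  2 agent agent 4096 Nov 30 23:41 pics
4
```

Call:
apply_moves([
  {"offset": [-1,-0.5,-0.1],"delta_rot": [0,0,0],"hand": 1},
  {"offset": [-1,-0.5,-0.1],"delta_rot": [0,0,0],"hand": 1},
  {"offset": [-1,-0.5,-0.1],"delta_rot": [0,0,0],"hand": 1},
  {"offset": [-1,-0.5,-0.1],"delta_rot": [0,0,0],"hand": 1},
  {"offset": [-1,-0.5,-0.1],"delta_rot": [0,0,0],"hand": 1},
  {"offset": [-1,-0.5,-0.1],"delta_rot": [0,0,0],"hand": 1},
])

```text
t: 0.75
position: [0.3479, 0.379, 0.2565]
tcp_rot: [0.115, 0.993, -0.0, 0.0]
ft_force: [-0.4, 0.7, -1.0]
gripper_width: 0.999
grip_force: 0.0
```

Call:
apply_moves([
  {"offset": [-1,-0.5,0],"delta_rot": [0,0,0],"hand": 1},
  {"offset": [-1,-0.5,0],"delta_rot": [0,0,0],"hand": 1},
  {"offset": [-1,-0.5,0],"delta_rot": [0,0,0],"hand": 1},
  {"offset": [-1,-0.5,0],"delta_rot": [0,0,0],"hand": 1},
  {"offset": [-1,-0.5,0],"delta_rot": [0,0,0],"hand": 1},
  {"offset": [-1,-0.5,0],"delta_rot": [0,0,0],"hand": 1},
  {"offset": [-1,-0.5,0],"delta_rot": [0,0,0],"hand": 1},
  {"offset": [-1,-0.5,0],"delta_rot": [0,0,0],"hand": 1},
])

```text
t: 1.55
position: [0.561, 0.2022, 0.2557]
tcp_rot: [0.115, 0.993, -0.0, -0.001]
ft_force: [-0.1, -0.1, -0.1]
gripper_width: 1.001
grip_force: 0.0
```

Run:
```python
from h import *
s=robot.get_state();print(s["t"],s["position"],s["tcp_rot"],s["qpos"])
im=robot.grab_frame("wrist");cv2.imwrite("pics/w1.png",im[:,:,::-1])
C=cam("wrist",s);print(proj(C,(.587,.19,.12)))
for b in blobs(im,*RED,8)[1]:print(b)
```

```text
1.55 [0.561  0.2022 0.2557] [ 0.1152  0.9933 -0.0001 -0.0005] [ 0.2167  0.1892  1.3435  0.0001  1.61   -1.1231]
[316.576  256.4713]
(np.int32(13), array([ 19.6154, 214.4615]), array([ 18, 213,   4,   4], dtype=int32))
(np.int32(9), array([322.4444, 225.4444]), array([321, 224,   4,   4], dtype=int32))
(np.int32(25), array([329.68, 227.24]), array([325, 225,   9,   6], dtype=int32))
(np.int32(12), array([ 50.5, 236. ]), array([ 49, 235,   4,   3], dtype=int32))
(np.int32(32), array([344.5625, 257.875 ]), array([342, 252,   6,  14], dtype=int32))
(np.int32(13), array([ 34.6154, 259.4615]), array([ 33, 258,   4,   4], dtype=int32))
```

View pics/w1.png

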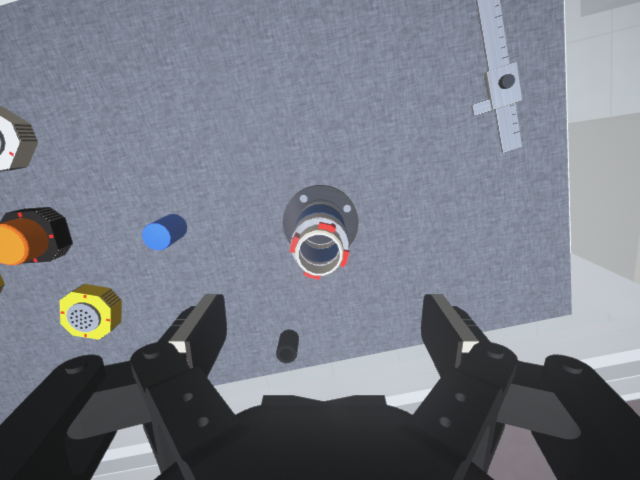

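The wrist view shows the neck at about (320,254) with the four red lugs near (327,227), (345,258), (312,275), (295,243).

Run:
```python
from h import *
im=cv2.imread("pics/w1.png")[:,:,::-1].copy()
s=dict(position=[0.561,0.2022,0.2557],tcp_rot=[0.1152,0.9933,-0.0001,-0.0005]);C=cam("wrist",s)
x0,y0=285,215
c=im[y0:y0+72,x0:x0+72]
m,bs=blobs(c,(0,110,90),(8,255,255),4)
m|=blobs(c,(172,110,90),(180,255,255),4)[0]
ctr=onz(C,(320,254),.12);print("ctr guess",ctr)
n,l,st,ce=cv2.connectedComponentsWithStats(cv2.dilate(m,np.ones((2,2))))
for i in range(1,n):
    ys,xs=np.nonzero((l==i)&(m>0))
    P=np.array([onz(C,(x+x0,y+y0),.113) for x,y in zip(xs,ys)])
    d=P-ctr;a=np.degrees(np.unwrap(np.arctan2(d[:,1],d[:,0])))
    print(len(xs),P.mean(0),np.hypot(d[:,0],d[:,1]).mean(),a.mean(),a.min(),a.max())
big=cv2.resize(c,None,fx=8,fy=8,interpolation=cv2.INTER_CUBIC);cv2.imwrite("pics/w1c.png",big[:,:,::-1])
```

```text
ctr guess [0.5855 0.1936 0.12  ]
107 [0.5645 0.2047 0.113 ] 0.024101996380451223 152.05846567911888 133.71162595900077 171.28562621237546
81 [0.5731 0.1719 0.113 ] 0.025332973770685337 -119.62911772496048 -136.1280367147379 -102.07367615868151
83 [0.5966 0.2137 0.113 ] 0.023431331170111938 61.156043443573814 40.87487792406394 80.266867772
51 [0.6067 0.1801 0.113 ] 0.025556962024927254 -32.228590194335744 -49.92499317930807 -15.677947781697751
```

View pics/w1c.png

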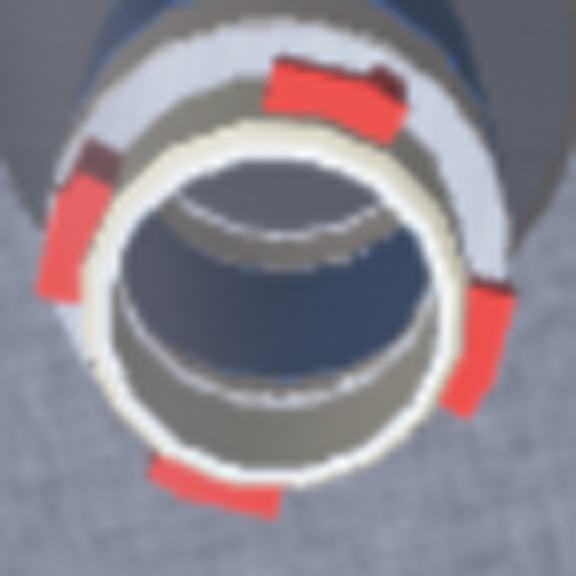

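Neck lugs are seen cleanly: lug yaw ≈ 60.2° (mod 90), centre ≈ (0.585, 0.193). Now over to the lid.

Call:
apply_moves([
  {"offset": [-0.1,-1,0],"delta_rot": [0,0,-0.03],"hand": 1},
  {"offset": [-0.1,-1,0],"delta_rot": [0,0,-0.03],"hand": 1},
  {"offset": [-0.1,-1,0],"delta_rot": [0,0,-0.03],"hand": 1},
  {"offset": [-0.1,-1,0],"delta_rot": [0,0,-0.03],"hand": 1},
  {"offset": [-0.1,-1,0],"delta_rot": [0,0,-0.03],"hand": 1},
  {"offset": [-0.1,-1,0],"delta_rot": [0,0,-0.03],"hand": 1},
])

```text
t: 2.2
position: [0.5272, -0.0502, 0.2566]
tcp_rot: [0.085, 0.996, -0.001, 0.0]
ft_force: [-0.2, 0.3, 0.5]
gripper_width: 0.998
grip_force: 0.0
```

Call:
apply_moves([
  {"offset": [0,-0.4,0.34],"delta_rot": [0,0,0],"hand": 1},
  {"offset": [0,-0.4,0.34],"delta_rot": [0,0,0],"hand": 1},
  {"offset": [0,-0.4,0.34],"delta_rot": [0,0,0],"hand": 1},
  {"offset": [0,-0.4,0.34],"delta_rot": [0,0,0],"hand": 1},
  {"offset": [0,-0.4,0.34],"delta_rot": [0,0,0],"hand": 1},
])

```text
t: 2.7
position: [0.5117, -0.1442, 0.1716]
tcp_rot: [0.083, 0.997, 0.0, -0.0]
ft_force: [0.8, 1.4, 2.0]
gripper_width: 1.0
grip_force: 0.0
```

Run:
```python
from h import *
s=robot.get_state();print(s["t"],s["position"],s["tcp_rot"],s["qpos"])
R=Ro.from_quat(s["tcp_rot"]).as_matrix();print(R)
im=robot.grab_frame("wrist");cv2.imwrite("pics/w2.png",im[:,:,::-1])
C=cam("wrist",s);u=proj(C,(.521,-.146,.025)).astype(int);print(u)
m=blobs(im,(0,110,90),(5,255,255),4)[0]|blobs(im,(172,110,90),(180,255,255),4)[0]
n,l,st,ce=cv2.connectedComponentsWithStats(m)
for i in range(1,n):
    if st[i,4]>3:print(st[i],ce[i],onz(C,ce[i],.025))
mo,b=blobs(im,(6,180,60),(18,255,255),100)
for a in b:print("or",a)
x0,y0=u-[60,60]; c=im[y0:y0+120,x0:x0+120];print(x0,y0)
cv2.imwrite("pics/w2c.png",cv2.resize(c,None,fx=5,fy=5,interpolation=cv2.INTER_CUBIC)[:,:,::-1])
```

```text
2.7 [ 0.5117 -0.1442  0.1716] [ 0.0832  0.9965  0.0001 -0.    ] [-0.4199  0.0883  1.6282  0.0003  1.4252 -1.824 ]
[[-0.9861  0.1659  0.    ]
 [ 0.1659  0.9861  0.0003]
 [ 0.      0.0003 -1.    ]]
[322 232]
[333  64   5   6  20] [335.15  66.4 ] [ 0.3886 -0.1136  0.025 ]
[284  71   5   5  17] [285.6471  73.    ] [ 0.3867 -0.1529  0.025 ]
[338 117   5   5  15] [340.2 119.2] [ 0.4279 -0.1157  0.025 ]
[291 123   4   5  14] [292.6429 125.2143] [ 0.426 -0.155  0.025]
[323 198   5   6  28] [325.     200.3214] [ 0.4921 -0.1391  0.025 ]
[292 229   5   4  18] [294.     230.6667] [ 0.5147 -0.1713  0.025 ]
[353 229   6   5  22] [355.7727 230.5909] [ 0.524  -0.1163  0.025 ]
[208 255   2   3   5] [208.4 256.2] [ 0.5254 -0.2538  0.025 ]
[184 285   3   2   5] [184.8 285.6] [ 0.5503 -0.2837  0.025 ]
[372 308   2   3   5] [372.6 309.2] [ 0.605  -0.1113  0.025 ]
[391 339   2   2   4] [391.5 339.5] [ 0.6417 -0.097   0.025 ]
or (np.int32(168), array([339.0714, 224.2798]), array([313, 212,  41,  48], dtype=int32))
262 172
```

View pics/w2c.png

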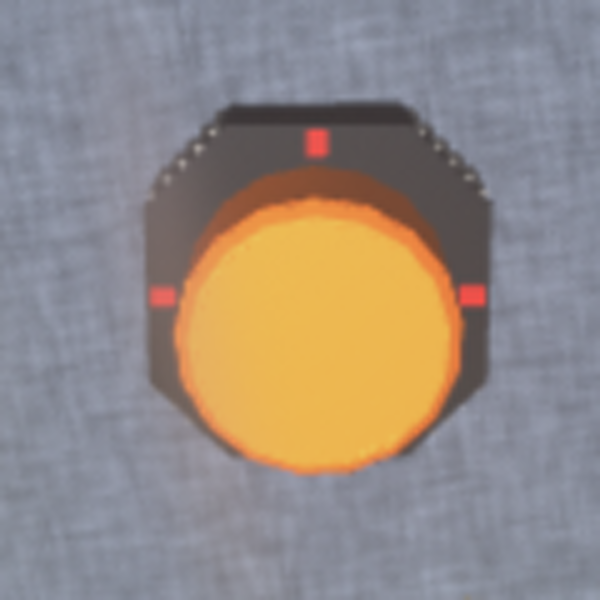

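Lid ticks at crop (162,296), (317,143), (472,296): the lid yaw is 80.4°, already aligned with the tool (80.45°); centre (0.5194,−0.1438). Descending.

Call:
apply_moves([
  {"offset": [-0.03,0.006,0.2],"delta_rot": [0,0,0],"hand": 1},
  {"offset": [-0.03,0.006,0.4],"delta_rot": [0,0,0],"hand": 1},
  {"offset": [-0.03,0.006,0.55],"delta_rot": [0,0,0],"hand": 1},
  {"offset": [-0.03,0.006,0.6],"delta_rot": [0,0,0],"hand": 1},
  {"offset": [-0.03,0.006,0.6],"delta_rot": [0,0,0],"hand": 1},
  {"offset": [-0.03,0.006,0.6],"delta_rot": [0,0,0],"hand": 1},
])

```text
t: 3.35
position: [0.5207, -0.1449, 0.0236]
tcp_rot: [0.083, 0.997, -0.0, 0.001]
ft_force: [0.5, -1.4, 0.7]
gripper_width: 1.003
grip_force: 0.0
```

Run:
```python
from h import *
s=robot.get_state();print(s["t"],s["position"],s["tcp_rot"],s["ft_force"])
a=robot.grab_frame("wrist");b=robot.grab_frame("side")
cv2.imwrite("pics/w3.png",np.hstack([cv2.resize(a[60:,:],(400,300)),cv2.resize(b[255:405,260:460],(400,300))])[:,:,::-1])
```

```text
3.35 [ 0.5207 -0.1449  0.0236] [ 0.083   0.9965 -0.0005  0.0013] [ 0.4519 -1.4003  0.7126]
```

View pics/w3.png

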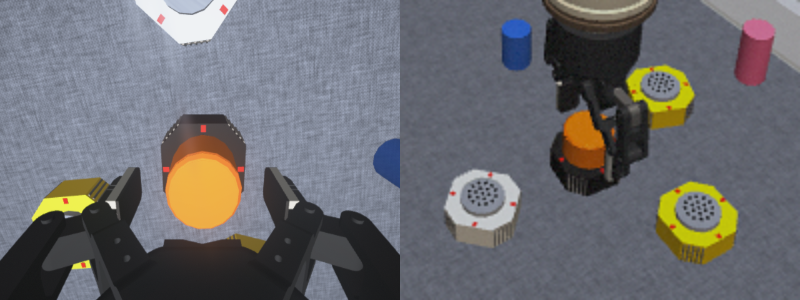

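Call:
apply_moves([
  {"offset": [0.004,0.003,0.06],"delta_rot": [0,0,0],"hand": 1},
  {"offset": [0.004,0.003,0.106],"delta_rot": [0,0,0],"hand": 1},
  {"offset": [0.004,0.003,0.106],"delta_rot": [0,0,0],"hand": 1},
  {"offset": [0.004,0.003,0.106],"delta_rot": [0,0,0],"hand": 1},
])

```text
t: 3.85
position: [0.5187, -0.1442, -0.0047]
tcp_rot: [0.083, 0.997, -0.0, 0.0]
ft_force: [-0.1, -0.1, 1.3]
gripper_width: 0.998
grip_force: 0.0
```

Call:
apply_moves([
  {"offset": [0,0,0],"delta_rot": [0,0,0],"hand": 0.5},
  {"offset": [0,0,0],"delta_rot": [0,0,0],"hand": 0.2},
  {"offset": [0,0,0],"delta_rot": [0,0,0],"hand": 0.2},
  {"offset": [0,0,0],"delta_rot": [0,0,0],"hand": 0.2},
  {"offset": [0,0,0],"delta_rot": [0,0,0],"hand": 0.2},
])

```text
t: 4.35
position: [0.5188, -0.1443, -0.0042]
tcp_rot: [0.083, 0.997, -0.0, 0.001]
ft_force: [-2.4, 0.7, 9.1]
gripper_width: 0.709
grip_force: 65.2
```

Call:
apply_moves([
  {"offset": [0,0,-0.03],"delta_rot": [0,0,0],"hand": 0.1},
  {"offset": [0,0,-0.1],"delta_rot": [0,0,0],"hand": 0.1},
  {"offset": [0,0,-0.2],"delta_rot": [0,0,0],"hand": 0.1},
  {"offset": [0,0,-0.34],"delta_rot": [0,0,0],"hand": 0.1},
  {"offset": [0,0,-0.48],"delta_rot": [0,0,0],"hand": 0.1},
  {"offset": [0,0,-0.62],"delta_rot": [0,0,0],"hand": 0.1},
  {"offset": [0,0,-0.74],"delta_rot": [0,0,0],"hand": 0.1},
  {"offset": [0,0,-0.8],"delta_rot": [0,0,0],"hand": 0.1},
])

```text
t: 5.15
position: [0.519, -0.1443, 0.1981]
tcp_rot: [0.083, 0.997, -0.001, 0.002]
ft_force: [0.5, -0.5, -2.0]
gripper_width: 0.715
grip_force: 65.2
```

Run:
```python
from h import *
s=robot.get_state();print(s["t"],s["position"],s["tcp_rot"],s["ft_force"],s["gripper_width"])
a=robot.grab_frame("wrist");b=robot.grab_frame("scene")
cv2.imwrite("pics/w4.png",np.hstack([cv2.resize(a,(400,300)),cv2.resize(b[150:300,120:320],(400,300))])[:,:,::-1])
```

```text
5.15 [ 0.519  -0.1443  0.1981] [ 0.0834  0.9965 -0.0006  0.0017] [ 0.5008 -0.5496 -1.9587] 0.7151552741968575
```

View pics/w4.png

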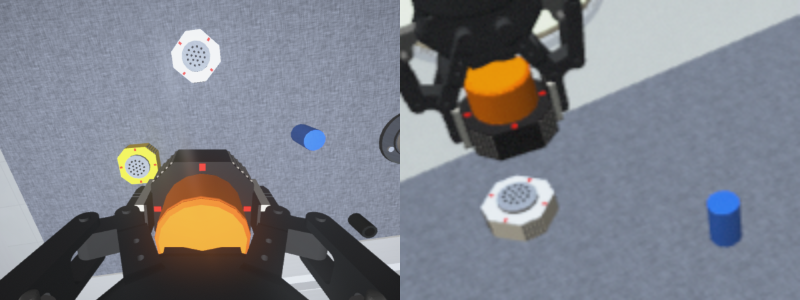

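Lid and cap are in the gripper with the cap seated. I'll work out the lid's position in the tool from the three visible ticks.

Run:
```python
from h import *
s=robot.get_state()
im=robot.grab_frame("wrist")
c=robot.get_calibration("wrist");H=c["hand_eye"];K=c["K"]
Hi=np.linalg.inv(H);C=(K,Hi[:3,:3],Hi[:3,3])
m=blobs(im,(0,110,90),(5,255,255),4)[0]|blobs(im,(172,110,90),(180,255,255),4)[0]
n,l,st,ce=cv2.connectedComponentsWithStats(m)
for i in range(1,n):
    if st[i,4]>8 and st[i,1]>230:print(st[i],ce[i],onz(C,ce[i],-.029))
o=s["position"];R=Ro.from_quat(s["tcp_rot"]).as_matrix();print(s["t"],o,R)
```

```text
[318 261  11  13 141] [323.0709 267.    ] [ 0.0272  0.     -0.029 ]
[389 329  14  10 125] [395.312 333.544] [-0.0007  0.0282 -0.029 ]
[245 330  14   9 116] [251.6121 333.9052] [-0.0007 -0.0279 -0.029 ]
5.25 [ 0.5191 -0.1443  0.1967] [[-0.9861  0.1662  0.0029]
 [ 0.1662  0.9861 -0.0014]
 [-0.0031 -0.0009 -1.    ]]
```

Call:
apply_moves([
  {"offset": [0,0.06,0],"delta_rot": [0,0,0],"hand": 0.1},
  {"offset": [0,0.18,0],"delta_rot": [0,0,0],"hand": 0.1},
  {"offset": [-0.01,0.32,0],"delta_rot": [0,0,0],"hand": 0.1},
  {"offset": [-0.02,0.46,0],"delta_rot": [0,0,0],"hand": 0.1},
  {"offset": [-0.02,0.6,0],"delta_rot": [0,0,0],"hand": 0.1},
  {"offset": [-0.03,0.74,0],"delta_rot": [0,0,0],"hand": 0.1},
  {"offset": [-0.03,0.88,0],"delta_rot": [0,0,0],"hand": 0.1},
  {"offset": [-0.035,1,0],"delta_rot": [0,0,0],"hand": 0.1},
])

```text
t: 6.1
position: [0.5679, 0.1036, 0.1929]
tcp_rot: [0.083, 0.997, -0.0, -0.001]
ft_force: [0.3, -0.9, -0.2]
gripper_width: 0.714
grip_force: 65.2
```

Call:
apply_moves([
  {"offset": [0,0.09,0],"delta_rot": [0,0,-0.03],"hand": 0.1},
  {"offset": [0,0.18,0],"delta_rot": [0,0,-0.07],"hand": 0.1},
  {"offset": [0,0.26,0],"delta_rot": [0,0,-0.11],"hand": 0.1},
  {"offset": [0,0.33,0],"delta_rot": [0,0,-0.15],"hand": 0.1},
  {"offset": [0,0.371,0],"delta_rot": [0,0,-0.173],"hand": 0.1},
  {"offset": [0,0.371,0],"delta_rot": [0,0,-0.173],"hand": 0.1},
  {"offset": [0,0.371,0],"delta_rot": [0,0,-0.173],"hand": 0.1},
])

```text
t: 6.8
position: [0.5834, 0.1927, 0.1934]
tcp_rot: [-0.097, 0.995, -0.0, -0.001]
ft_force: [-0.3, -0.6, -0.9]
gripper_width: 0.711
grip_force: 65.2
```

```bash
cat > p.py <<'E'
from h import *
s=robot.get_state();R=Ro.from_quat(s["tcp_rot"]).as_matrix();p=s["position"]
print(s["t"],p,"yaw",np.degrees(np.arctan2(R[1,1],R[0,1])),"z",R[:,2],s["ft_force"],s["ft_torque"],s["gripper_width"],s["qpos"])
E
python3 - <<'E'
from p import *
d=np.array([.5846,.1922,p[2]])-p;print("to go tool",R.T@d/.25)
a=robot.grab_frame("scene");b=robot.grab_frame("side")
cv2.imwrite("pics/w5.png",np.hstack([cv2.resize(a[150:260,316:416],(400,440)),cv2.resize(b[145:255,239:339],(400,440))])[:,:,::-1])
E
```

```text
6.8 [0.5834 0.1927 0.1934] yaw 101.13564115890483 z [-0.002  -0.0006 -1.    ] [-0.29   -0.5714 -0.8624] [0.0351 0.0019 0.0113] 0.7109474390654631 [ 0.1938  0.2484  1.3971 -0.0002  1.4982 -1.5713]
to go tool [-0.0043 -0.0029 -0.    ]
```

View pics/w5.png

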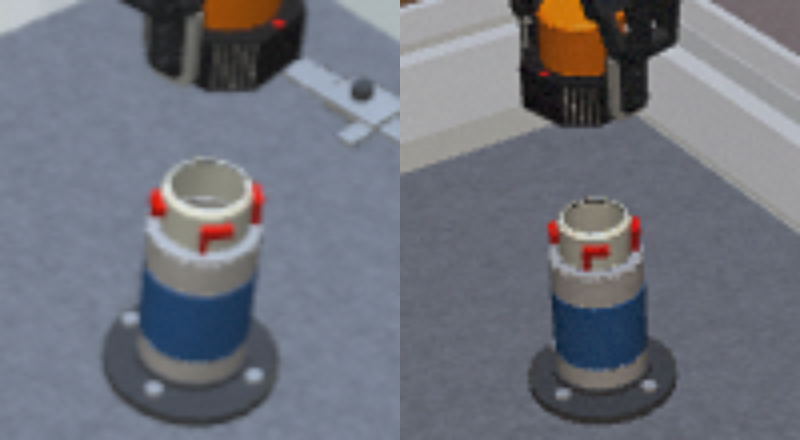

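Lid is above the neck, cap seated, neck still 7 cm below. Lowering to just above the rim and checking the axis by the neck's silhouette.

Call:
apply_moves([
  {"offset": [-0.004,-0.003,0.08],"delta_rot": [0,0,0],"hand": 0.1},
  {"offset": [-0.004,-0.003,0.18],"delta_rot": [0,0,0],"hand": 0.1},
  {"offset": [-0.004,-0.003,0.25],"delta_rot": [0,0,0],"hand": 0.1},
  {"offset": [-0.004,-0.003,0.265],"delta_rot": [0,0,0],"hand": 0.1},
  {"offset": [-0.004,-0.003,0.265],"delta_rot": [0,0,0],"hand": 0.1},
])

```text
t: 7.4
position: [0.585, 0.1915, 0.1285]
tcp_rot: [-0.097, 0.995, -0.0, -0.0]
ft_force: [-0.1, 0.0, -1.4]
gripper_width: 0.712
grip_force: 65.2
```

Run:
```python
from p import *
d=np.array([.5846,.1922,p[2]])-p;print("to go tool",R.T@d/.25)
# blue band silhouette mid columns near half height in both cams vs projection, lid ditto not needed
cs=[]
for n,x0,x1 in(("scene",340,395),("side",265,315)):
    im=cv2.imread(f"pics/{n}0.png")[:,:,::-1].copy()
    h=cv2.cvtColor(im,cv2.COLOR_RGB2HSV)
    m=cv2.inRange(h,(98,120,40),(120,255,200));C=cam(n)
    mids=[]
    for z in(.05,.055,.06,.065):
        v=int(round(proj(C,(.585,.1925,z))[1]))  # row on axis
        xs=np.nonzero(m[v,x0:x1])[0]+x0
        if len(xs)>5: mids.append((xs.min()+xs.max())/2-proj(C,(.585,.1925,z))[0])
    # world shift per pixel column
    K,Rc,t=C;dep=(Rc@np.array([.585,.1925,.06])+t)[2]
    cs.append((np.mean(mids)*dep/K[0,0],Rc[0,:2]));print(n,mids,cs[-1])
A=np.array([c[1] for c in cs]);print("axis shift",np.linalg.solve(A,[c[0] for c in cs]))
```

```text
7.4 [0.585  0.1915 0.1285] yaw 101.13578230279981 z [-0.0007 -0.0003 -1.    ] [-0.0862  0.0173 -1.3588] [ 0.0465  0.0018 -0.0138] 0.7121604087305331 [ 0.1914  0.2872  1.4823 -0.0001  1.3729 -1.5738]
to go tool [0.0012 0.003  0.    ]
scene [np.float64(-0.16906153302272742)] (np.float64(-0.00033718834659379873), array([0.5923, 0.8057]))
side [np.float64(-0.16467793050162527), np.float64(-0.06762564927515768), np.float64(0.029965070430762353)] (np.float64(-0.00016263010138516695), array([ 0.8211, -0.5708]))
axis shift [-0.0003 -0.0002]
```

Call:
apply_moves([
  {"offset": [0.0035,0.0035,0.02],"delta_rot": [0,0,0],"hand": 0.1},
  {"offset": [0.0035,0.0035,0.035],"delta_rot": [0,0,0],"hand": 0.1},
  {"offset": [0.0035,0.0035,0.05],"delta_rot": [0,0,0],"hand": 0.1},
  {"offset": [0.0035,0.0035,0.065],"delta_rot": [0,0,0],"hand": 0.1},
  {"offset": [0.0035,0.0035,0.08],"delta_rot": [0,0,0],"hand": 0.1},
  {"offset": [0.0035,0.0035,0.08],"delta_rot": [0,0,0],"hand": 0.1},
])

```text
t: 8.0
position: [0.5839, 0.1926, 0.1079]
tcp_rot: [-0.098, 0.995, -0.0, -0.0]
ft_force: [-0.0, 0.1, -1.6]
gripper_width: 0.714
grip_force: 65.2
```

```bash
python3 p.py
```

```text
8.0 [0.5839 0.1926 0.1079] yaw 101.1927050595214 z [-0.0009 -0.0003 -1.    ] [-0.0214  0.1093 -1.6383] [0.0205 0.0111 0.0207] 0.7144138884442852 [ 0.1933  0.3009  1.508  -0.0001  1.3336 -1.5728]
```

No contact, lid already about 8 mm over the rim. Continuing down to the seat (TCP ≈ 0.094).

Call:
apply_moves([
  {"offset": [0,0,0.015],"delta_rot": [0,0,0],"hand": 0.1},
  {"offset": [0,0,0.03],"delta_rot": [0,0,0],"hand": 0.1},
  {"offset": [0,0,0.04],"delta_rot": [0,0,0],"hand": 0.1},
  {"offset": [0,0,0.05],"delta_rot": [0,0,0],"hand": 0.1},
  {"offset": [0,0,0.056],"delta_rot": [0,0,0],"hand": 0.1},
  {"offset": [0,0,0.056],"delta_rot": [0,0,0],"hand": 0.1},
])

```text
t: 8.6
position: [0.5841, 0.1926, 0.0943]
tcp_rot: [-0.098, 0.995, -0.0, -0.0]
ft_force: [-0.1, 1.2, -0.9]
gripper_width: 0.717
grip_force: 65.2
```

Call:
apply_moves([
  {"offset": [0,0,0.004],"delta_rot": [0,0,0],"hand": 0.1},
  {"offset": [0,0,0.007],"delta_rot": [0,0,0],"hand": 0.1},
  {"offset": [0,0,0.007],"delta_rot": [0,0,0],"hand": 0.1},
])

```text
t: 8.9
position: [0.5843, 0.1926, 0.0936]
tcp_rot: [-0.098, 0.995, -0.0, 0.0]
ft_force: [-4.1, -0.5, 6.5]
gripper_width: 0.716
grip_force: 66.4
```

Call:
apply_moves([
  {"offset": [0,0,-0.002],"delta_rot": [0,0,0.04],"hand": 0.1},
  {"offset": [0,0,-0.002],"delta_rot": [0,0,0.08],"hand": 0.1},
  {"offset": [0,0,-0.002],"delta_rot": [0,0,0.12],"hand": 0.1},
  {"offset": [0,0,-0.002],"delta_rot": [0,0,0.16],"hand": 0.1},
  {"offset": [0,0,-0.002],"delta_rot": [0,0,0.2],"hand": 0.1},
  {"offset": [0,0,-0.002],"delta_rot": [0,0,0.24],"hand": 0.1},
  {"offset": [0,0,-0.002],"delta_rot": [0,0,0.28],"hand": 0.1},
  {"offset": [0,0,-0.002],"delta_rot": [0,0,0.3],"hand": 0.1},
])

```text
t: 9.7
position: [0.5844, 0.1926, 0.0937]
tcp_rot: [0.216, 0.976, 0.0, 0.0]
ft_force: [-0.0, -0.5, 1.4]
gripper_width: 0.714
grip_force: 65.5
```

```bash
python3 p.py
```

```text
9.7 [0.5844 0.1926 0.0937] yaw 64.99982930489236 z [ 0.0008  0.0001 -1.    ] [-0.0262 -0.454   1.3861] [-0.0236 -0.0469  0.0848] 0.713553677827367 [ 0.1933  0.3123  1.5236 -0.0001  1.3049 -0.9411]
```

Call:
apply_moves([
  {"offset": [0,0,0],"delta_rot": [0,0,0.02],"hand": 0.1},
  {"offset": [0,0,0],"delta_rot": [0,0,0.035],"hand": 0.1},
  {"offset": [0,0,0],"delta_rot": [0,0,0.045],"hand": 0.1},
  {"offset": [0,0,0],"delta_rot": [0,0,0.055],"hand": 0.1},
  {"offset": [0,0,0],"delta_rot": [0,0,0.055],"hand": 0.1},
])

```text
t: 10.2
position: [0.5847, 0.1925, 0.0937]
tcp_rot: [0.27, 0.963, -0.0, 0.001]
ft_force: [5.0, -2.7, 2.3]
gripper_width: 0.713
grip_force: 65.7
```

```bash
python3 p.py
```

```text
10.2 [0.5847 0.1925 0.0937] yaw 58.622141568028056 z [ 0.0015 -0.0005 -1.    ] [ 5.0381 -2.722   2.2995] [-0.3816 -0.8122  2.1398] 0.7134504938061446 [ 0.1934  0.3124  1.5234 -0.0008  1.3044 -0.8296]
```

Call:
apply_moves([
  {"offset": [0,0,0],"delta_rot": [0,0,0.01],"hand": 0.1},
  {"offset": [0,0,0],"delta_rot": [0,0,0.015],"hand": 0.1},
  {"offset": [0,0,0],"delta_rot": [0,0,0.015],"hand": 0.1},
])

```text
t: 10.5
position: [0.585, 0.1932, 0.0938]
tcp_rot: [0.286, 0.958, 0.001, 0.001]
ft_force: [9.2, 5.4, 0.6]
gripper_width: 0.712
grip_force: 66.1
```

Run:
```python
from p import *
im=robot.grab_frame("wrist")
C=cam("wrist",s)
m=blobs(im,(0,110,90),(5,255,255),4)[0]|blobs(im,(172,110,90),(180,255,255),4)[0]
n,l,st,ce=cv2.connectedComponentsWithStats(m);z=p[2]+.029
for i in range(1,n):
    if st[i,4]>40:print(st[i],onz(C,ce[i],z))
```

```text
10.5 [0.585  0.1932 0.0938] yaw 56.764877239479205 z [ 0.0023  0.0011 -1.    ] [9.1779 5.4409 0.5876] [ 0.951  -1.4963  1.2307] 0.711764364018198 [ 0.1937  0.3125  1.5231  0.0007  1.3034 -0.7973]
[318 262  10  13 128] [0.5623 0.2079 0.1228]
[389 329  14  10 130] [0.6009 0.2165 0.1228]
[245 331  12  10  96] [0.5703 0.1689 0.1228]
```

Stop reached: torque jumped to 2.1 Nm, and the ticks put the lid at about 57–58°, in line with the neck lugs. Releasing and rising to the cap.

Call:
apply_moves([
  {"offset": [0,0,0],"delta_rot": [0,0,0],"hand": 0.6},
  {"offset": [0,0,0],"delta_rot": [0,0,0],"hand": 1},
  {"offset": [0,0,0],"delta_rot": [0,0,0],"hand": 1},
  {"offset": [0,0,0],"delta_rot": [0,0,0],"hand": 1},
  {"offset": [0,0,0],"delta_rot": [0,0,0],"hand": 1},
])

```text
t: 11.05
position: [0.5841, 0.1926, 0.0933]
tcp_rot: [0.286, 0.958, -0.0, -0.0]
ft_force: [1.4, 0.3, 0.1]
gripper_width: 1.003
grip_force: 0.0
```

Call:
apply_moves([
  {"offset": [0,0,-0.04],"delta_rot": [0,0,0],"hand": 1},
  {"offset": [0,0,-0.09],"delta_rot": [0,0,0],"hand": 1},
  {"offset": [0,0,-0.13],"delta_rot": [0,0,0],"hand": 1},
  {"offset": [0,0,-0.13],"delta_rot": [0,0,0],"hand": 1},
  {"offset": [0,0,-0.13],"delta_rot": [0,0,0],"hand": 1},
])

```text
t: 11.55
position: [0.5842, 0.1926, 0.1261]
tcp_rot: [0.286, 0.958, 0.0, 0.0]
ft_force: [0.6, -0.8, -0.3]
gripper_width: 1.003
grip_force: 0.0
```

Run:
```python
from p import *
im=robot.grab_frame("wrist");b=robot.grab_frame("scene")
C=cam("wrist",s)
m=blobs(im,(0,110,90),(5,255,255),4)[0]|blobs(im,(172,110,90),(180,255,255),4)[0]
n,l,st,ce=cv2.connectedComponentsWithStats(m)
for i in range(1,n):
    if st[i,4]>25:print(st[i],onz(C,ce[i],.123))
mo=blobs(im,(6,150,120),(25,255,255),100)[0]
x,y,w,h=cv2.boundingRect(mo);print("cap bbox",x,y,w,h)
u=proj(C,(.585,.193,.153));print("proj cap top",u)
cv2.imwrite("pics/w6.png",np.hstack([cv2.resize(im,(400,300)),cv2.resize(b[130:250,290:450],(400,300))])[:,:,::-1])
```

```text
11.55 [0.5842 0.1926 0.1261] yaw 56.793559578343924 z [ 0.0006  0.     -1.    ] [ 0.5647 -0.7626 -0.2662] [ 0.0291 -0.0375  0.0058] 1.0026117261121505 [ 0.1934  0.2871  1.4872 -0.0001  1.3667 -0.7979]
[313 235   9  11  87] [0.5596 0.2056 0.123 ]
[380 281  11  10  81] [0.5963 0.2201 0.123 ]
[266 300   5   9  33] [0.5734 0.1678 0.123 ]
cap bbox 268 249 117 127
proj cap top [324.7215 330.3784]
```

View pics/w6.png

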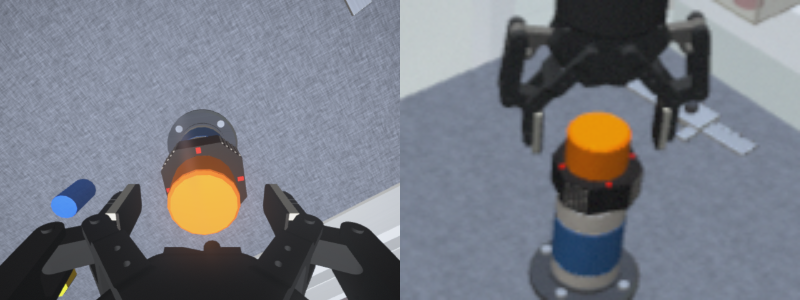

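After release the lid sprang back: ticks now give about 66.5°, so it bounced off the stop. I'll realign, regrip, turn again to the stop more gently, and unload before opening.

Call:
apply_moves([
  {"offset": [0,0,0],"delta_rot": [0,0,-0.04],"hand": 1},
  {"offset": [0,0,0],"delta_rot": [0,0,-0.08],"hand": 1},
  {"offset": [0,0,0.05],"delta_rot": [0,0,-0.08],"hand": 1},
  {"offset": [0,0,0.1],"delta_rot": [0,0,-0.08],"hand": 1},
  {"offset": [0,0,0.13],"delta_rot": [0,0,-0.08],"hand": 1},
  {"offset": [0,0,0.13],"delta_rot": [0,0,-0.08],"hand": 1},
])

```text
t: 12.25
position: [0.5833, 0.1924, 0.0913]
tcp_rot: [0.205, 0.979, -0.001, -0.001]
ft_force: [-0.7, 0.6, 0.6]
gripper_width: 1.003
grip_force: 0.0
```

Call:
apply_moves([
  {"offset": [0,0,0],"delta_rot": [0,0,0],"hand": 0.6},
  {"offset": [0,0,0],"delta_rot": [0,0,0],"hand": 0.4},
  {"offset": [0,0,0],"delta_rot": [0,0,0],"hand": 0.3},
  {"offset": [0,0,0],"delta_rot": [0,0,0],"hand": 0.2},
  {"offset": [0,0,0],"delta_rot": [0,0,0],"hand": 0.2},
])

```text
t: 12.75
position: [0.5844, 0.1926, 0.0938]
tcp_rot: [0.205, 0.979, 0.0, 0.0]
ft_force: [-1.3, -0.0, 6.5]
gripper_width: 0.713
grip_force: 64.7
```

Call:
apply_moves([
  {"offset": [0,0,0],"delta_rot": [0,0,0.01],"hand": 0.2},
  {"offset": [0,0,0],"delta_rot": [0,0,0.02],"hand": 0.2},
  {"offset": [0,0,0],"delta_rot": [0,0,0.03],"hand": 0.2},
  {"offset": [0,0,0],"delta_rot": [0,0,0.04],"hand": 0.2},
  {"offset": [0,0,0],"delta_rot": [0,0,0.045],"hand": 0.2},
  {"offset": [0,0,0],"delta_rot": [0,0,0.045],"hand": 0.2},
])

```text
t: 13.35
position: [0.585, 0.1924, 0.0939]
tcp_rot: [0.251, 0.968, 0.0, 0.001]
ft_force: [5.1, -3.3, 4.5]
gripper_width: 0.714
grip_force: 64.6
```

```bash
cat > t.py <<'E'
from p import *
def ticks(z,im=None):
    im=robot.grab_frame("wrist") if im is None else im
    C=cam("wrist",s)
    m=blobs(im,(0,110,90),(5,255,255),4)[0]|blobs(im,(172,110,90),(180,255,255),4)[0]
    n,l,st,ce=cv2.connectedComponentsWithStats(m)
    T=[(ce[i],onz(C,ce[i],z)[:2],st[i,4]) for i in range(1,n) if st[i,4]>25 and st[i,1]>200]
    for t in T:print(t)
    top=min(T,key=lambda t:t[0][1])[1];rt=max(T,key=lambda t:t[0][0])[1];d=rt-top
    y=np.degrees(np.arctan2(d[1],d[0]))+45;print("lid yaw",y,"centre",rt-.0279*np.array([np.cos(np.radians(y)),np.sin(np.radians(y))]))
E
python3 -c "
from t import *
ticks(.1228)"
```

```text
13.35 [0.585  0.1924 0.0939] yaw 60.979355807823225 z [ 0.0023 -0.0003 -1.    ] [ 5.0984 -3.3262  4.5045] [-0.3837 -1.0031  0.992 ] 0.7136607220262509 [ 0.1931  0.3123  1.5231 -0.0008  1.304  -0.871 ]
(array([323.5, 265. ]), array([0.5606, 0.2063]), np.int32(130))
(array([395.1628, 331.4651]), array([0.5984, 0.2172]), np.int32(129))
(array([250.3737, 332.2121]), array([0.5712, 0.1677]), np.int32(99))
lid yaw 61.0566172086624 centre [0.5849 0.1928]
```

Call:
apply_moves([
  {"offset": [0,0,-0.001],"delta_rot": [0,0,-0.004],"hand": 0.2},
  {"offset": [0,0,-0.001],"delta_rot": [0,0,-0.008],"hand": 0.2},
  {"offset": [0,0,-0.001],"delta_rot": [0,0,-0.008],"hand": 0.2},
  {"offset": [0,0,-0.001],"delta_rot": [0,0,-0.008],"hand": 0.2},
])

```text
t: 13.8
position: [0.585, 0.1924, 0.0939]
tcp_rot: [0.242, 0.97, 0.0, 0.001]
ft_force: [6.8, -1.8, 2.6]
gripper_width: 0.717
grip_force: 64.8
```

```bash
python3 p.py
```

```text
13.8 [0.585  0.1924 0.0939] yaw 61.94204475593889 z [ 0.0021 -0.0002 -1.    ] [ 6.8441 -1.8475  2.5754] [-0.3874 -1.2003  0.4616] 0.7172342389220409 [ 0.1931  0.3124  1.523  -0.0007  1.3043 -0.8878]
```

Call:
apply_moves([
  {"offset": [-0.003,0,0],"delta_rot": [0,0,0],"hand": 0.2},
  {"offset": [-0.005,0.001,0],"delta_rot": [0,0,0],"hand": 0.2},
  {"offset": [-0.005,0.001,0],"delta_rot": [0,0,0],"hand": 0.2},
])

```text
t: 14.1
position: [0.5852, 0.1923, 0.0938]
tcp_rot: [0.242, 0.97, -0.0, -0.0]
ft_force: [-2.0, -1.2, 7.4]
gripper_width: 0.718
grip_force: 65.7
```

```bash
python3 p.py
```

```text
14.1 [0.5852 0.1923 0.0938] yaw 61.95388969016769 z [-0.0003 -0.     -1.    ] [-2.0432 -1.1805  7.3783] [-0.112   0.2466  0.5374] 0.7179561859619551 [ 0.1925  0.3141  1.5209  0.      1.3069 -0.8888]
```

Call:
apply_moves([
  {"offset": [0,0,-0.002],"delta_rot": [0,0,-0.003],"hand": 0.2},
  {"offset": [0,0,-0.003],"delta_rot": [0,0,-0.005],"hand": 0.2},
  {"offset": [0,0,-0.003],"delta_rot": [0,0,-0.005],"hand": 0.2},
])

```text
t: 14.4
position: [0.5852, 0.1922, 0.094]
tcp_rot: [0.237, 0.971, -0.0, -0.0]
ft_force: [0.3, -0.2, -0.6]
gripper_width: 0.714
grip_force: 65.1
```

```bash
python3 p.py
```

```text
14.4 [0.5852 0.1922 0.094 ] yaw 62.55776289331497 z [-0.0005 -0.0001 -1.    ] [ 0.317  -0.1914 -0.5625] [-0.0805 -0.2338  0.1601] 0.714129881092225 [ 0.1924  0.3141  1.5205 -0.      1.3075 -0.8994]
```

Nearly unloaded (torque 0.16 Nm, forces under 1 N), still resting on the stop. Opening gently.

Call:
apply_moves([
  {"offset": [0,0,0],"delta_rot": [0,0,0],"hand": 0.44},
  {"offset": [0,0,0],"delta_rot": [0,0,0],"hand": 0.5},
  {"offset": [0,0,0],"delta_rot": [0,0,0],"hand": 0.6},
  {"offset": [0,0,0],"delta_rot": [0,0,0],"hand": 0.8},
  {"offset": [0,0,0],"delta_rot": [0,0,0],"hand": 1},
  {"offset": [0,0,0],"delta_rot": [0,0,0],"hand": 1},
])

```text
t: 15.0
position: [0.5854, 0.1922, 0.0943]
tcp_rot: [0.237, 0.971, -0.0, 0.0]
ft_force: [0.3, -0.3, -0.3]
gripper_width: 1.002
grip_force: 0.0
```

```bash
python3 -c "
from t import *
ticks(.1228)"
```

```text
15.0 [0.5854 0.1922 0.0943] yaw 62.552734590348564 z [ 0.     -0.0001 -1.    ] [ 0.3043 -0.3253 -0.2763] [-0.0055  0.0476 -0.0098] 1.0016714934260966 [ 0.1924  0.3138  1.5203 -0.0001  1.3075 -0.8994]
(array([322.146 , 264.8686]), array([0.5605, 0.2049]), np.int32(137))
(array([394.7731, 331.0168]), array([0.5982, 0.2173]), np.int32(119))
(array([250.1477, 332.1932]), array([0.5724, 0.1669]), np.int32(88))
lid yaw 63.15368429644621 centre [0.5856 0.1924]
```

The lid stayed at the stop this time (62.9–63°). Now up to the cap and close on it.

Call:
apply_moves([
  {"offset": [0,0,-0.04],"delta_rot": [0,0,0],"hand": 1},
  {"offset": [0,0,-0.09],"delta_rot": [0,0,0],"hand": 1},
  {"offset": [0,0,-0.128],"delta_rot": [0,0,0],"hand": 1},
  {"offset": [0,0,-0.128],"delta_rot": [0,0,0],"hand": 1},
  {"offset": [0,0,-0.128],"delta_rot": [0,0,0],"hand": 1},
])

```text
t: 15.55
position: [0.5854, 0.1923, 0.1266]
tcp_rot: [0.237, 0.971, 0.0, 0.0]
ft_force: [0.3, -0.2, -1.0]
gripper_width: 1.001
grip_force: 0.0
```

```bash
python3 -c "
from t import *
im=robot.grab_frame('wrist');ticks(.123,im)
mo=blobs(im,(6,150,190),(25,255,255),100)[0];C=cam('wrist',s)
x,y,w,h=cv2.boundingRect(mo);print('cap bbox',x,y,w,h,onz(C,(x+w/2,y+h-w/2*.95),.153), proj(C,(.5854,.1922,.153)))
"
```

```text
15.55 [0.5854 0.1923 0.1266] yaw 62.55341885074372 z [ 0.0006 -0.     -1.    ] [ 0.3358 -0.2069 -0.9633] [-0.014   0.0533  0.0098] 1.0009063502900644 [ 0.1924  0.2888  1.484  -0.0001  1.3682 -0.8993]
(array([322.4   , 238.9444]), array([0.5604, 0.2051]), np.int32(90))
(array([264.2759, 294.3621]), array([0.5722, 0.1672]), np.int32(58))
(array([380.881 , 293.5119]), array([0.5979, 0.2174]), np.int32(84))
lid yaw 63.138187646229895 centre [0.5853 0.1925]
cap bbox 262 269 118 105 [0.5808 0.1938 0.153 ] [322.768  328.6385]
```

Call:
apply_moves([
  {"offset": [0,0,0],"delta_rot": [0,0,0],"hand": 0.6},
  {"offset": [0,0,0],"delta_rot": [0,0,0],"hand": 0.4},
  {"offset": [0,0,0],"delta_rot": [0,0,0],"hand": 0.25},
  {"offset": [0,0,0],"delta_rot": [0,0,0],"hand": 0.15},
  {"offset": [0,0,0],"delta_rot": [0,0,0],"hand": 0.05},
  {"offset": [0,0,0],"delta_rot": [0,0,0],"hand": -0.1},
  {"offset": [0,0,0],"delta_rot": [0,0,0],"hand": -0.2},
])

```text
t: 16.3
position: [0.5854, 0.1922, 0.1266]
tcp_rot: [0.237, 0.971, -0.0, 0.0]
ft_force: [-1.3, -1.8, 5.0]
gripper_width: 0.514
grip_force: 60.3
```

Call:
apply_moves([
  {"offset": [0,0,0],"delta_rot": [0,0,0],"hand": -0.2},
  {"offset": [0,0,-0.01],"delta_rot": [0,0,0],"hand": -0.2},
  {"offset": [0,0,-0.02],"delta_rot": [0,0,0],"hand": -0.2},
  {"offset": [0,0,-0.03],"delta_rot": [0,0,0],"hand": -0.2},
])

```text
t: 16.7
position: [0.5853, 0.1923, 0.1339]
tcp_rot: [0.237, 0.971, -0.0, -0.0]
ft_force: [-0.0, 0.5, -0.4]
gripper_width: 0.514
grip_force: 60.8
```

Call:
apply_moves([
  {"offset": [0,0,-0.02],"delta_rot": [0,0,0],"hand": -0.2},
  {"offset": [0,0,-0.06],"delta_rot": [0,0,0],"hand": -0.2},
  {"offset": [0,0,-0.12],"delta_rot": [0,0,0],"hand": -0.2},
  {"offset": [0,0,-0.2],"delta_rot": [0,0,0],"hand": -0.2},
  {"offset": [0,0,-0.27],"delta_rot": [0,0,0],"hand": -0.2},
  {"offset": [0,0,-0.33],"delta_rot": [0,0,0],"hand": -0.2},
  {"offset": [0,0,-0.37],"delta_rot": [0,0,0],"hand": -0.2},
  {"offset": [0,0,-0.37],"delta_rot": [0,0,0],"hand": -0.2},
])

```text
t: 17.5
position: [0.5858, 0.1923, 0.228]
tcp_rot: [0.237, 0.971, 0.0, 0.001]
ft_force: [0.1, -0.4, -1.5]
gripper_width: 0.508
grip_force: 60.8
```

Run:
```python
from t import *
im=robot.grab_frame('wrist');b=robot.grab_frame("scene");d=robot.grab_frame("side")
cv2.imwrite("pics/w7.png",np.hstack([cv2.resize(im,(280,210),interpolation=cv2.INTER_AREA).repeat(1,0),np.zeros((210,0,3),np.uint8),cv2.resize(b[80:260,300:440],(260,334))[:210*0+334][:210] if 0 else cv2.resize(b[90:250,300:430],(250,210)),cv2.resize(d[90:250,230:360],(250,210))])[:,:,::-1])
cv2.imwrite("pics/w7.png",np.hstack([cv2.resize(b[90:250,300:430],(390,480)),cv2.resize(d[90:250,230:360],(390,480))])[:,:,::-1])
try: ticks(.123,im)
except Exception as e: print(e)
```

```text
17.5 [0.5858 0.1923 0.228 ] yaw 62.55440325161666 z [ 0.0022  0.0003 -1.    ] [ 0.0886 -0.4343 -1.5484] [-0.0367 -0.047   0.0058] 0.5078969216901554 [ 0.1924  0.2369  1.3417 -0.0001  1.5609 -0.8994]
(array([358.5862, 234.069 ]), array([0.5976, 0.2175]), np.int32(29))
(array([287. , 235.5]), array([0.5729, 0.1678]), np.int32(26))
lid yaw 45.0 centre [0.5779 0.1977]
```

View pics/w7.png

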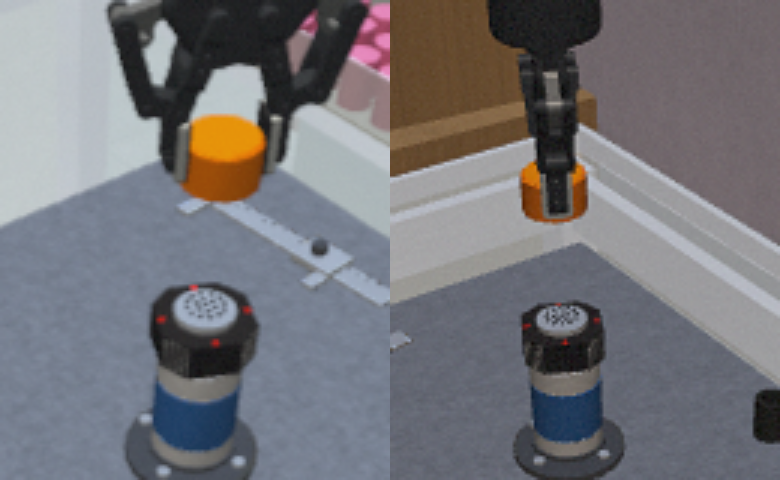

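```bash
python3 -c "
from station import robot
print(robot.job_done())"
```

```text
the job is handed in; nothing more can be done
None
```

I fitted the black lid on the shaker and turned it clockwise to its stop, then lifted only the dust cap; it is held level about 10 cm above where it sat, and the job was handed in at about 17.7 s. The lid sprang back off the stop when I first let go, so I turned it again and unloaded it before releasing. It then stayed within about 1° of the stop.

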